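Carry the hanging tea tray to the marble trivet and steady it before setting it down

TASK

Carry the hanging tea tray, with the mug on it, over to the round marble trivet: hold it only by the wooden knob at its top, carry it clear of the worktop instead of dragging it, and never let it swing far out. Bring it to hang still a few centimetres above the middle of the trivet for three seconds, then set it down gently, flat and centred on the trivet with the mug still standing on it, and let go. Leave the two mills and the caddy where they stand.

Things in the scene. Friction and masses are not known exactly. Their poses are not given: they have to be found in the camera images.
- knob: Dark wooden knob on top of the hanging tray: upright cylinder 30 mm across, 44 mm tall, on a thin neck. Origin: the two-way swivel that joins it to the tray, 18 mm under the wood; the middle of the grip is 40 mm above it along z. 60 g. Stands upright by itself when not held (weak bush, 0.03 N m/rad; tips to 0.7 rad, does not turn on the vertical). Starts 260 mm above the worktop; any yaw.
- tray: Steel tray under the knob: flat base 196 mm across, rim 216 mm across and 20 mm high, inner floor at 4 mm, three thin bowed struts from the rim to the swivel. Origin: centre of the underside; z goes up to the swivel 260 mm above. 0.42 kg, centre of mass at 18 mm. Stands on the worktop at the start.
- swing_point (a point): Point on the tray's axis 250 mm below the swivel. Tray and mug, held by the knob, swing freely all ways like a simple pendulum of 250 mm: period 1.0 s, hardly damped (25 to 30 s to fall to a third). The off-centre mug makes the hanging tray rest leaning 0.035 to 0.08 rad, low on the mug's side, its centre 9 to 21 mm off the swivel: it swings as it leaves the worktop.
- mug: White ceramic mug standing loose on the tray, 76 mm across, 85 mm high, handle at its own +y. Origin: centre of its underside; z up. It stands 26 to 39 mm off the tray's centre. Nominal 0.30 kg, truly 0.7 to 1.3 of that.
- trivet: Round polished marble trivet, 220 mm across, 10 mm thick, fixed on the worktop. Origin: centre of its underside, at worktop height; its top is 10 mm higher. Smooth: steel slides on it with friction about 0.2, so a leaning tray lowered straight down touches with its low edge, slides and lies down with its centre under the knob. It lies left or right of the robot, with the tray on the other side.
- salt_mill: Bystander: mill with pale clear body and steel head, 48 mm across, 128 mm tall, loose, beyond the working area at x about 0.74. Origin: centre of its underside.
- pepper_mill: Bystander: mill with black body and steel head, 48 mm across, 128 mm tall, loose, next to the salt mill. Origin: centre of its underside.
- caddy: Bystander: white ceramic jar with wooden lid, 90 mm across, 130 mm tall, loose, at the far side of the worktop. Origin: centre of its underside.
Things that resemble listed ones, but are neither listed nor needed, are in the scene too. What is shaped like the mug but black or green is not meant. There is more than one size of the trivet; the job needs the smaller.

How it is judged:
On the way, in this order (a step that is already met when the one before it is completed fails the run):
1. the tray is lifted clear of the worktop by its knob (height (world z) of tray above 0.012 m and contact force between the fingers and knob above 1 N), for 0.2 s.
2. the tray hangs still from the knob, clear of the trivet and over its middle, for 3 s (centre within 15 mm, under 0.15 rad/s) (height (world z) of tray above 0.02 m and horizontal distance between tray and trivet below 0.015 m and angular speed of tray below 0.15 rad/s and contact force between tray and trivet below 0.1 N), for 3 s.
At the end, for the whole second after the job is handed in: The tray stands flat on the marble trivet (tilt under 0.05 rad), its centre within 30 mm of the trivet's centre, at rest, the mug standing upright on it (within 60 mm of the tray's centre), and the knob is released (horizontal distance between tray and trivet below 0.03 m and height (world z) of tray between 0.006 and 0.014 m and angle between tray's own z axis and vertical below 0.05 rad and contact force between tray and trivet above 2 N and angular speed of tray below 0.1 rad/s and angle between mug's own z axis and vertical below 0.08 rad and horizontal distance between mug and tray below 0.06 m and z of mug in the frame of tray below 0.012 m and linear speed of mug below 0.03 m/s); the robot touches nothing.
It fails at once if the tray swings out or tips more than 0.3 rad, or the mug tips over or leaves its place on the tray (angle between tray's own z axis and vertical above 0.3 rad or angle between mug's own z axis and vertical above 0.4 rad or horizontal distance between mug and tray above 0.075 m).
It fails at once if the robot touches the tray, its struts or the mug (over 1 N) instead of the knob (contact force between any of the fingers, the arm and tray above 1 N or contact force between any of the fingers, the arm and mug above 1 N).
It fails at once if the tray is dragged over or put on the worktop more than 60 mm from where it stood (distance of tray from where it was at the start of the episode above 0.06 m and height (world z) of tray below 0.004 m).
It fails at once if the tray is slammed or pressed on the trivet (over 40 N) (contact force between tray and trivet above 40 N).
It fails at once if a mill or the caddy is moved more than 20 mm or tipped (distance of any of salt_mill, pepper_mill, caddy from where it was at the start of the episode above 0.02 m or angle between any of salt_mill, pepper_mill, caddy's own z axis and vertical above 0.3 rad).
It also fails if it takes over 43 s, if anything falls off the work surface, if the arm or the gripper's body presses on something with over 40 N, if the wrist force passes 120 N, or if a joint passes its speed limit or range.

ROBOT

A 6-joint arm with a two-finger parallel gripper is mounted at the origin on the work surface. World frame = base frame: x ahead of the robot, y to its left, z up, the work surface at z = 0. Lengths are in m, angles in rad, forces in N, time in s.
With the tool pointing down it reaches from about 0.35 to 0.725 m from the base axis. Payload 4.3 kg.
Tool frame: the origin (TCP) lies between the finger pads; the fingertips stand 11 mm ahead of it and the grasp point (between the pads) lies 8 mm behind it; z points along the fingers, y is the line along which they close (so a half turn about z gives the same grasp; the last joint's range is limited). The gripper opens to 85 mm and grips with 20 to 120 N. Pads are 22 mm wide; open, the fingers measure 114 mm over their backs; the gripper's body (76 mm by 85 mm) begins 54 mm behind the grasp point. The pads swing forward as they close: fully open they stand 13 mm farther back than shut.
Start: joints at [1.233, 0.377, 0.081, 1.274, 0, 1.46], TCP at [0.13, 0.56, 0.242] pointing down, gripper open.
Joint ranges: [-2.72, 2.72], [-0.84, 1.66], [-1.02, 1.22], [-1.77, 2.12], [-1.37, 1.28], [-3.14, 3.14]. Speed limits (rad/s): [2.57, 2.57, 3.14, 3.14, 3.14, 3.14].

INTERFACE

Orientations are given as a 3x3 rotation matrix whose columns are the frame's x, y, z axes.
In Python, from bench import r, eoat, kinematics, get_obs, imaging, sign_off gives the robot as it stands. Calls block until the motion is done:
- r.reach(position, orientation): joint-space move of the TCP to a pose.
- r.servo_line(position, rotation=None, vel=0.15, max_force=None): straight line of the TCP; rotation=None keeps the orientation; vel is the mean speed in m/s. With max_force (N) it stops when the force on the tool has changed by that much, and returns True; else False.
- r.movej(angles): joint-space move.
- eoat.grip(opening): finger opening in m; the grip force is fixed at half the most; returns when the fingers have stopped.
- r.pause(seconds).
- kinematics.ik(position, orientation): joint angles nearest the present ones, or None.
- get_obs(): the state.
- imaging.snapshot(name): name is "scene" or "top"; returns the picture (480x640x3 uint8, red, green, blue); there is no depth.
- imaging.camera_model(name): a dict with "fov_y" (degrees; the focal length in pixels is half the picture's height over the tangent of half this angle, whatever the lens; pixels are square), "cx", "cy" (the principal point, pixels), "k1" (the pictures are not rectified: a ray, as slopes to the right and down, at radius r is drawn at 1 + k1 r^2 times it, then the intrinsics apply), "xyz" and "orientation" of the camera in the world. Camera axes: x right, y down, z forward; pixel columns grow to the right and rows downward; lengths in m; the calibration is good to about 2 mm. A picture is of the moment at which its call begins. camera_model takes no time and is no camera call.
A pose or a line that the arm cannot do raises r.Unreachable and nothing moves.
- sign_off(): hands the job in; it is judged then, once.
The state is a dict: "clock": time; "joints": joint angles; "joint_vel": joint speeds; "effort": joint torques, N m; "tool_pos": TCP position; "ee_rot": TCP orientation; "ft_force": force on the tool from outside, world axes, zero at the start; "moment": the same for the moment, N m; "width": finger opening in m; "finger_force": force on a finger pad.
Only numpy, scipy, OpenCV 4.12 (cv2) and the standard library are available. Lean on these libraries where they do the work, as an engineer would, in place of code of your own. Each camera call takes 0.05 s, during which the arm holds its last target. There are 200 camera calls.

## Working session

There is one attempt and no reset: what is moved stays moved. The work goes in short steps, each a Python script; the robot and the scene stay as the last script left them, time stands still between calls to the robot, and variables do not carry over. Pictures are saved under pics/ and viewed, at most 10 in all, crops included, and the job is handed in when it is done.

```bash
ls; mkdir -p pics; python3 - <<'E'
from bench import r, eoat, kinematics, get_obs, imaging
import cv2
for n in ("scene","top"):
    im=imaging.snapshot(n); cv2.imwrite(f"pics/{n}0.png",im[:,:,::-1]); print(n,imaging.camera_model(n))
o=get_obs(); print(o)
E
```

```text
pics
scene {'fov_y': 48.748174603102136, 'cx': 321.9777438588389, 'cy': 238.22611929026488, 'k1': -0.04492734887160975, 'xyz': array([ 1.46143457, -1.18443349,  1.13896382]), 'orientation': array([[ 0.81944957,  0.29711726, -0.49012625],
       [ 0.57268902, -0.45879209,  0.67936522],
       [-0.02301491, -0.83739546, -0.54611277]])}
top {'fov_y': 46.781408265999076, 'cx': 317.0052884860295, 'cy': 239.6358766967321, 'k1': -0.1242033648329389, 'xyz': array([0.30512272, 0.00406163, 1.90754897]), 'orientation': array([[-0.00962901, -0.98547343,  0.16955645],
       [-0.99966526,  0.01355883,  0.02203445],
       [-0.02401335, -0.16928753, -0.98527412]])}
{'clock': 0.1, 'joints': array([1.23267865e+00, 3.78006374e-01, 7.97925585e-02, 1.27438678e+00,
       1.74563592e-05, 1.46050567e+00]), 'joint_vel': array([ 0.00150001, -0.00149995,  0.00373773, -0.00058878,  0.00091906,
        0.0003279 ]), 'effort': array([ 1.11202415e-03, -4.64691031e+01,  2.70583642e+01,  1.20308110e-02,
       -1.53526548e-04,  8.62867068e-06]), 'tool_pos': array([0.12967128, 0.55962599, 0.24145774]), 'ee_rot': array([[-9.74159415e-01,  2.25860701e-01, -6.14965419e-04],
       [ 2.25861434e-01,  9.74157962e-01, -1.69632172e-03],
       [ 2.15941048e-04, -1.79138474e-03, -9.99998372e-01]]), 'ft_force': array([-0.81514646,  0.30213735, -1.03541753]), 'moment': array([0.11017846, 0.04095376, 0.01217783]), 'finger_force': 0.0, 'width': 0.08528406298579029}
```

View pics/scene0.png

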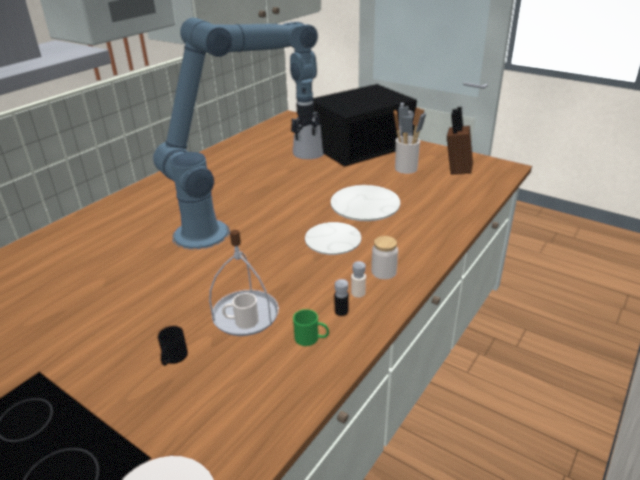

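View pics/top0.png

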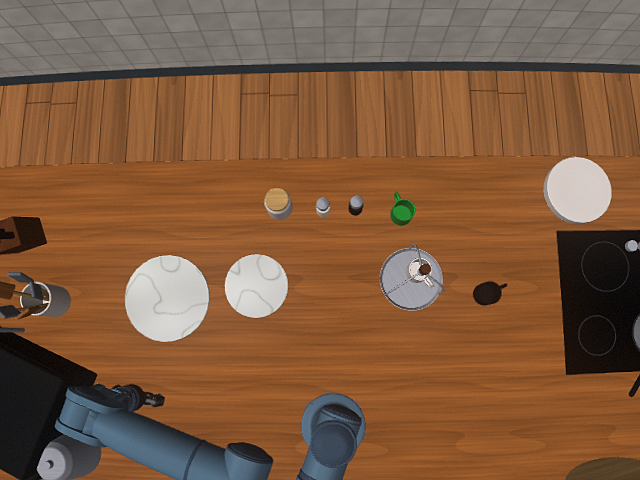

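The trivet (smaller disc) is in the top view at about (256,286), and the larger disc at (167,298). The tray is at (411,279) with the white mug and the knob near (425,268). The salt and pepper mills and the caddy are along the front. Next I'll measure positions.

```bash
cat > h.py <<'E'
import numpy as np, cv2
from bench import r, eoat, kinematics, get_obs, imaging, sign_off
def K(n):
    m=imaging.camera_model(n); f=240/np.tan(np.radians(m['fov_y'])/2)
    return m,np.array([[f,0,m['cx']],[0,f,m['cy']],[0,0,1]]),np.array([m['k1'],0,0,0])
def ray(n,uv):
    m,k,d=K(n); p=cv2.undistortPoints(np.float64(uv).reshape(-1,1,2),k,d).reshape(-1,2)
    return m['xyz'],np.c_[p,np.ones(len(p))]@m['orientation'].T
def cast(n,uv,z):
    c,d=ray(n,uv); return (c+d*((z-c[2])/d[:,2])[:,None])[:,:2]
def proj(n,P):
    m,k,d=K(n); R=m['orientation'].T
    return cv2.projectPoints(np.float64(P).reshape(-1,1,3),cv2.Rodrigues(R)[0],-R@m['xyz'],k,d)[0].reshape(-1,2)
def circ(p):
    A=np.c_[2*p,np.ones(len(p))]; s=np.linalg.lstsq(A,(p**2).sum(1),rcond=None)[0]
    return s[:2],np.sqrt(s[2]+s[:2]@s[:2])
def blob(mask,uv):
    n,l,s,c=cv2.connectedComponentsWithStats(mask.astype(np.uint8)); 
    i=min((i for i in range(1,n) if s[i,4]>15),key=lambda i:np.hypot(*(c[i]-uv)))
    return (l==i),s[i],c[i]
def hull(m):
    c=max(cv2.findContours(m.astype(np.uint8),0,1)[0],key=cv2.contourArea); return cv2.convexHull(c).reshape(-1,2)
E
cat > m.py <<'E'
from h import *
im=cv2.imread("pics/top0.png"); hsv=cv2.cvtColor(im,cv2.COLOR_BGR2HSV); S,V=hsv[...,1].astype(int),hsv[...,2].astype(int)
g=(S<70)&(V>110)
for name,uv,z in (("trivet",(256,286),.01),("big",(167,298),.01),("tray",(411,279),.02)):
    m,s,c=blob(g,uv); h=hull(m); print(name,s,c,circ(cast("top",h,z)))
t=circ(cast("top",hull(blob(g,(411,279))[0]),.02))[0]
print("pred knob px",proj("top",[[*t,.322],[*t,.278]]),proj("scene",[[*t,.322],[*t,.278]]))
print(proj("scene",[[*t,.0]]))
a=cv2.resize(im[235:325,365:455],(540,540),interpolation=2)
im2=cv2.imread("pics/scene0.png"); b=cv2.resize(im2[225:345,195:295],(250*540//300,540),interpolation=2) 
o=np.hstack([cv2.resize(a,(400,400)),cv2.resize(b,(333,400))]); cv2.imwrite("pics/c0.png",o)
F=[]
for i in range(10): r.pause(.02); o=get_obs(); F.append(np.r_[o['ft_force'],o['moment']])
print(np.mean(F,0),np.std(F,0))
E
python3 m.py
```

```text
trivet [ 225  254   63   64 3163] [255.957319   285.50806197] (array([0.47540548, 0.25842172]), np.float64(0.1093003672585926))
big [ 125  255   84   87 5752] [166.58501391 298.08866481] (array([0.43472209, 0.57187856]), np.float64(0.15021066392416313))
tray [ 382  244   61   64 2658] [411.47592175 278.91083521] (array([ 0.49399132, -0.27708667]), np.float64(0.10575029116242277))
pred knob px [[427.28932876 266.91116711]
 [424.73642575 268.71188954]] [[234.41521695 231.47637456]
 [236.10234713 244.07013036]]
[[245.74539369 315.41712515]]
[-0.1702266  -0.32388235 -0.10356185 -0.00999865  0.00465091  0.0111621 ] [0.72765681 0.55366912 0.44525706 0.02947049 0.03255973 0.02177279]
```

View pics/c0.png

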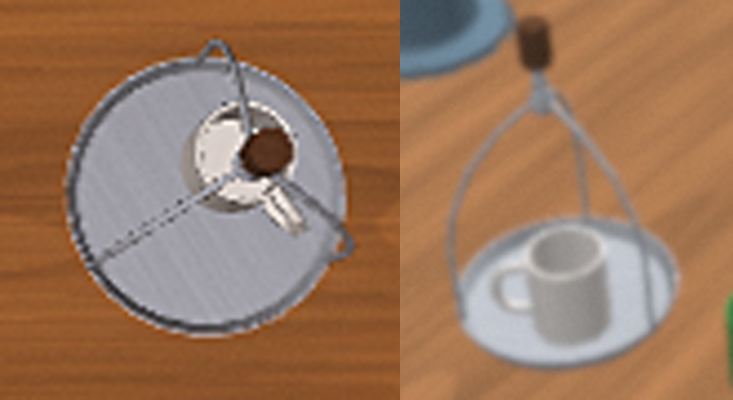

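Top crop: the tray is a circle centred at about (411.6,279.3), with strut bows sticking out at upper and right, the knob at (425.1,269.2) and the mug rim at (420,269). In the scene crop, the knob is at (235.3,237.6). Next I'll refine these and check reach.

```bash
cat > m2.py <<'E'
from h import *
im=cv2.imread("pics/top0.png"); hsv=cv2.cvtColor(im,cv2.COLOR_BGR2HSV); S,V=hsv[...,1].astype(int),hsv[...,2].astype(int)
g=(S<70)&(V>110)
m=cv2.morphologyEx(blob(g,(411,279))[0].astype(np.uint8),cv2.MORPH_CLOSE,np.ones((5,5)))
m=cv2.morphologyEx(m,cv2.MORPH_OPEN,cv2.getStructuringElement(2,(19,19)))
p=cast("top",hull(m),.02)
for _ in range(6):
    c,R=circ(p); e=np.abs(np.hypot(*(p-c).T)-R); p=p[e<max(.003,np.quantile(e,.9))]
print("tray",c,R,len(p))
k=[]
for n,uv in (("top",(425,269)),("scene",(235,238))):
    I=cv2.imread(f"pics/{n}0.png").astype(int); h=cv2.cvtColor(I.astype(np.uint8),cv2.COLOR_BGR2HSV)
    b,s,cc=blob((h[...,2]<115)&(h[...,1]>70),uv); print(n,s,cc); k.append(ray(n,cc))
A=[];B=[]
for o,d in k:
    d=d[0]/np.linalg.norm(d[0]); P=np.eye(3)-np.outer(d,d); A.append(P);B.append(P@o)
print("knob",np.linalg.solve(sum(A),sum(B)), cast("scene",[[235.3,237.6]],.30),cast("top",[[425.1,269.2]],.305))
print("mug",cast("top",[[420.1,268.8]],.089))
R=np.array([[1,0,0],[0,-1,0],[0,0,-1.]])
for a in (0,.5,1,1.57,-.5,-1):
    c_,s_=np.cos(a),np.sin(a); Q=np.array([[c_,-s_,0],[s_,c_,0],[0,0,1]])@R
    print(a,[None if (q:=kinematics.ik(P,Q)) is None else q.round(2) for P in ([.49,-.277,.292],[.49,-.277,.44],[.475,0,.38],[.475,.258,.36])])
E
python3 m2.py
```

```text
tray [ 0.49236468 -0.27815127] 0.1027922366846117 23
top [419 264  12  11 100] [424.62 268.84]
scene [230 231  11  15 131] [234.8778626  237.89312977]
knob [ 0.49069783 -0.27416823  0.29708856] [[ 0.49325796 -0.27614292]] [[ 0.48941929 -0.27343309]]
mug [[ 0.51583514 -0.29432329]]
0 [array([-0.63,  0.35,  0.16,  1.39,  0.  ,  2.51]), array([-0.63,  0.43,  0.67,  1.82,  0.  ,  2.51]), array([-0.13,  0.17,  0.16,  1.56,  0.  ,  3.01]), array([ 0.38,  0.31,  0.29,  1.55,  0.  , -2.76])]
0.5 [array([-0.63,  0.35,  0.16,  1.39,  0.  ,  2.01]), array([-0.63,  0.43,  0.67,  1.82,  0.  ,  2.01]), array([-0.13,  0.17,  0.16,  1.56,  0.  ,  2.51]), array([0.38, 0.31, 0.29, 1.55, 0.  , 3.02])]
1 [array([-0.63,  0.35,  0.16,  1.39,  0.  ,  1.51]), array([-0.63,  0.43,  0.67,  1.82,  0.  ,  1.51]), array([-0.13,  0.17,  0.16,  1.56,  0.  ,  2.01]), array([0.38, 0.31, 0.29, 1.55, 0.  , 2.52])]
1.57 [array([-0.63,  0.35,  0.16,  1.39,  0.  ,  0.94]), array([-0.63,  0.43,  0.67,  1.82,  0.  ,  0.94]), array([-0.13,  0.17,  0.16,  1.56,  0.  ,  1.44]), array([0.38, 0.31, 0.29, 1.55, 0.  , 1.95])]
-0.5 [array([-0.63,  0.35,  0.16,  1.39,  0.  ,  3.01]), array([-0.63,  0.43,  0.67,  1.82,  0.  ,  3.01]), array([-0.13,  0.17,  0.16,  1.56,  0.  , -2.78]), array([ 0.38,  0.31,  0.29,  1.55,  0.  , -2.26])]
-1 [array([-0.63,  0.35,  0.16,  1.39,  0.  , -2.77]), array([-0.63,  0.43,  0.67,  1.82,  0.  , -2.77]), array([-0.13,  0.17,  0.16,  1.56,  0.  , -2.28]), array([ 0.38,  0.31,  0.29,  1.55,  0.  , -1.76])]
```

```bash
python3 - <<'E'
from h import *
Q=np.array([[0,1,0],[1,0,0],[0,0,-1.]])
T=lambda: get_obs()['clock']
print(T()); p=get_obs()['tool_pos']; r.servo_line([p[0],p[1],.38],vel=.3); print(T())
r.reach([.4913,-.2755,.39],Q); print(T())
r.servo_line([.4913,-.2755,.294],vel=.08); print(T(),get_obs()['tool_pos'])
F=[get_obs()['ft_force'] for _ in range(1)]
im=imaging.snapshot("scene"); cv2.imwrite("pics/s1.png",cv2.resize(im[180:350,160:320],(640,680))[:600,:,::-1])
for i in range(10): r.pause(.02); F.append(get_obs()['ft_force'])
print(np.mean(F,0),T())
E
```

```text
0.2667
0.875
4.0583
5.4083 [ 0.49158244 -0.27570937  0.29460911]
[-0.11344562  0.04211872 -0.00578243] 5.625
```

View pics/s1.png

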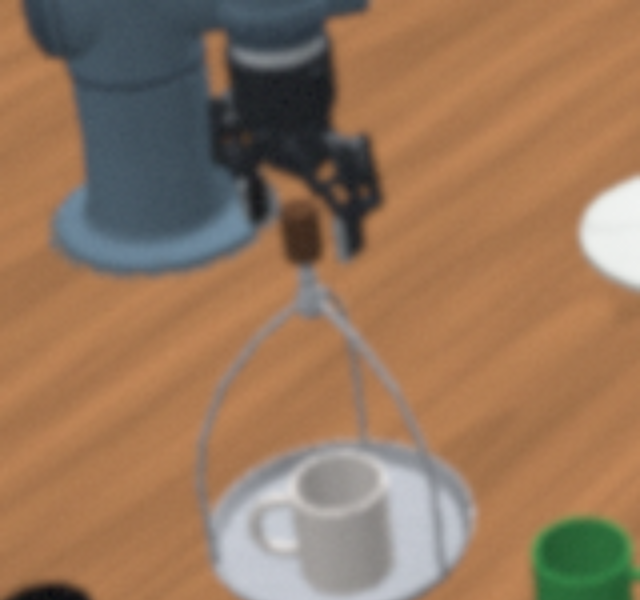

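The fingers straddle the knob (about (300,232) in this crop), well centred, so I'll grip, lift slowly and measure the swing.

```bash
cat >> h.py <<'E'
MO=np.array([.024,-.017]); DZ=.294
def watch(N=18,n="scene",save=None):
    """track the mug in N pictures; returns times and world xy track, fit of the swing"""
    o=get_obs(); p=o['tool_pos']; z=p[2]-DZ+.045
    u=proj(n,[[*(p[:2]+MO*.6),z]])[0]; h=18; x,y=np.round(u).astype(int)
    ts=[];G=[]
    for i in range(N):
        ts.append(get_obs()['clock']); G.append(imaging.snapshot(n))
    if save: cv2.imwrite(save,cv2.resize(G[-1][y-90:y+60,x-90:x+90],(720,600))[:,:,::-1])
    G=[cv2.cvtColor(g,cv2.COLOR_RGB2GRAY).astype(np.float32) for g in G]
    tpl=G[0][y-h:y+h,x-h:x+h]; W=np.eye(2,3,dtype=np.float32); W[:,2]=x-h,y-h; uv=[]
    for g in G:
        _,W=cv2.findTransformECC(tpl,g,W,cv2.MOTION_TRANSLATION,(3,60,1e-5),None,3); uv.append(W[:,2]+h)
    ts=np.array(ts); xy=cast(n,uv,z)
    best=None
    for T in np.linspace(.94,1.06,13):
        w=2*np.pi/T; A=np.c_[np.ones(N),np.cos(w*ts),np.sin(w*ts)]
        s=np.linalg.lstsq(A,xy,rcond=None)[0]; e=np.sqrt(((A@s-xy)**2).mean())
        if best is None or e<best[0]: best=(e,T,s)
    e,T,s=best; print("t %.2f fit T %.2f rms %.2f mm mean"%(ts[-1],T,e*1e3),s[0].round(4),"cos/sin mm",(s[1:]*1e3).round(2).tolist())
    return ts,xy,T,s
E
python3 - <<'E'
from h import *
T=lambda: get_obs()['clock']
eoat.grip(0.0); o=get_obs(); print(T(),o['width'],o['finger_force'])
p=o['tool_pos']; F=[]
for i in range(6): r.pause(.02); F.append(get_obs()['ft_force'])
r.servo_line([p[0],p[1],p[2]+.015],vel=.0075); print(T())
r.servo_line([p[0],p[1],p[2]+.048],vel=.033); print(T(),get_obs()['tool_pos'])
ts,xy,_,s=watch(save="pics/s2.png")
F2=[]
for i in range(12): r.pause(.02); F2.append(get_obs()['ft_force'])
print(np.mean(F,0),np.mean(F2,0),T()); print((xy*1e3).round(1).tolist())
E
```

```text
6.1833 0.028321158336686133 59.57307457923889
8.4667
9.6167 [ 0.49028021 -0.27556751  0.34191253]
t 10.47 fit T 1.01 rms 0.10 mm mean [ 0.5065 -0.2893] cos/sin mm [[2.09, -2.31], [-2.04, 5.11]]
[-3.84773076  0.10342747  4.68463691] [-0.1425293   0.17271754 -8.7281707 ] 10.7167
[[504.7, -287.5], [505.6, -289.5], [506.5, -291.3], [507.3, -292.8], [508.2, -294.0], [508.7, -294.6], [509.2, -294.9], [509.3, -294.5], [509.3, -293.8], [509.2, -292.8], [508.5, -291.2], [507.5, -289.3], [506.9, -287.8], [505.7, -286.1], [505.0, -284.8], [504.3, -284.0], [503.8, -283.8], [503.6, -284.0]]
```

View pics/s2.png

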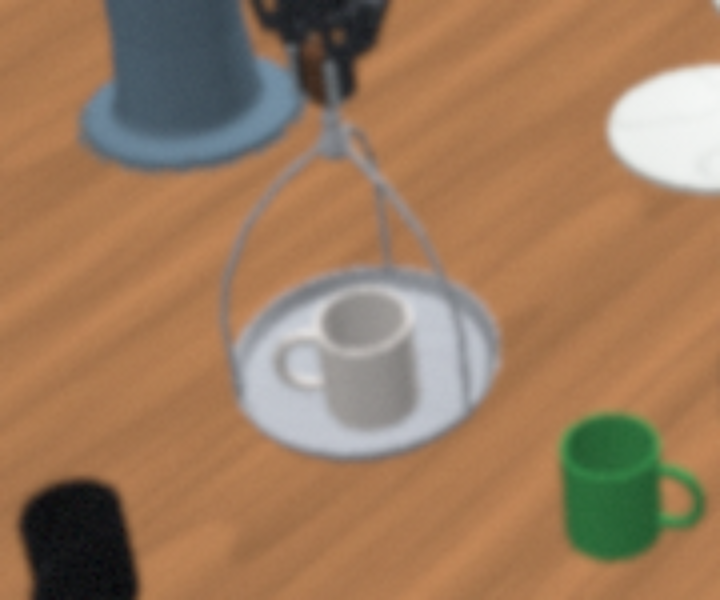

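The tray hangs clear with the mug centred on it and swings about 6 mm. I'll measure the hanging offset relative to the start, then carry it.

```bash
cat > carry.py <<'E'
from h import *
T=lambda: get_obs()['clock']
def sil(im,uv,z):
    h=cv2.cvtColor(im,cv2.COLOR_RGB2HSV); m,s,c=blob((h[...,1]<70)&(h[...,2]>100),uv)
    m=cv2.morphologyEx(m.astype(np.uint8),cv2.MORPH_CLOSE,np.ones((7,7))); m=cv2.morphologyEx(m,cv2.MORPH_OPEN,cv2.getStructuringElement(2,(13,13)))
    return circ(cast("scene",hull(m),z))
im0=cv2.imread("pics/scene0.png")[:,:,::-1].copy()
print("trivet scene",sil(im0,(333,238),.01))
c0,R0=sil(im0,(245,314),.02)
p=get_obs()['tool_pos']; dz=p[2]-DZ; uv=proj("scene",[[.48,-.27,dz+.01]])[0]
C=[]
for i in range(4):
    C.append(sil(imaging.snapshot("scene"),uv,.02+dz)); r.pause(.2)
print(c0,R0,C)
c=np.mean([a for a,_ in C],0); off=c-c0+np.array([.4917,-.2765])-p[:2]; print("offset",off,np.hypot(*off),T())
np.save("off.npy",off)
assert .006<np.hypot(*off)<.026 and off@MO<0
tr=np.array([.4754,.2584])
r.servo_line([*(tr-off),p[2]],vel=.53/6); print(T(),get_obs()['tool_pos'])
watch(save="pics/s3.png")
E
python3 carry.py
```

```text
trivet scene (array([0.47834736, 0.24938126]), np.float64(0.11467768992431007))
[ 0.49278831 -0.27714746] 0.11087860854057827 [(array([ 0.48368532, -0.26685141]), np.float64(0.11515309170706545)), (array([ 0.48778703, -0.2715798 ]), np.float64(0.11345988544501988)), (array([ 0.4839906 , -0.26305843]), np.float64(0.11566147851903685)), (array([ 0.47992172, -0.25740746]), np.float64(0.11755785348327795))]
offset [-0.00764558  0.01163939] 0.013925888075767032 11.7167
17.7833 [0.48307251 0.246644   0.34227634]
t 18.63 fit T 1.00 rms 0.17 mm mean [0.4994 0.2382] cos/sin mm [[2.9, -4.68], [0.36, 1.28]]
```

View pics/s3.png

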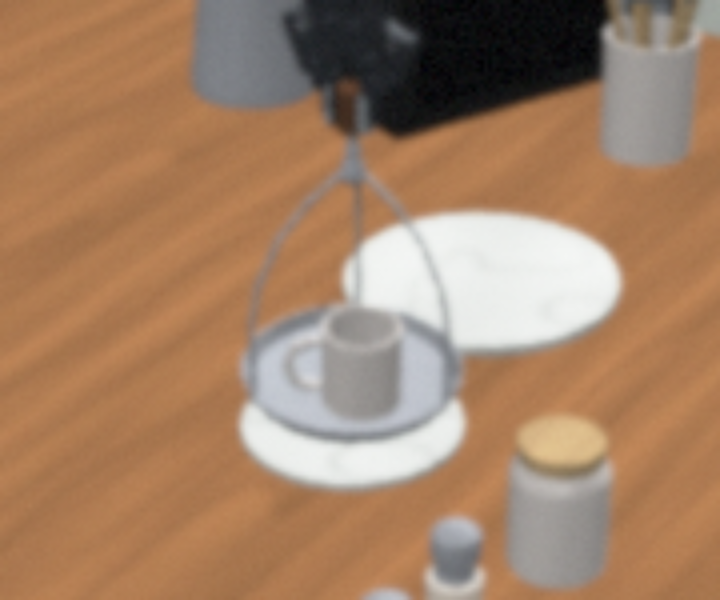

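Over the trivet at (352,425) in this crop, the tray ellipse is centred at about (352,370), so it lines up horizontally. The remaining swing is about 0.026 rad. I'll cancel it with two small opposed pivot steps half a period apart.

```bash
cat >> h.py <<'E'
def damp(s,T,tau=.2,lag=.05,ell=.215):
    w=2*np.pi/T; Z=s[1]-1j*s[2]                 # xy(t)=Re(Z e^{iwt})
    ph=-np.angle((Z**2).sum())/2; a=(Z*np.exp(1j*ph)).real   # major axis at wt=ph
    d=a*.25/ell/.95/2; p=get_obs()['tool_pos']; P=np.load("tgt.npy"); now=get_obs()['clock']
    print("axis mm",(a*1e3).round(2),"minor",((Z*np.exp(1j*ph)).imag*1e3).round(2))
    t=ph/w+T/2; lead=tau/2+lag
    while t-lead<now+.01: t+=T/2; d=-d
    # at time t the bob is at -a (d signed): step the same way as its displacement, then back half a period later
    for k,q in ((0,P-np.r_[d,0]),(1,P)):
        r.pause(max(.001,t+k*T/2-lead-get_obs()['clock'])); v=np.linalg.norm(q-get_obs()['tool_pos'])
        c=get_obs()['clock']; r.servo_line(q,vel=np.linalg.norm(d)/tau); print("step %.3f-%.3f centre wanted %.3f"%(c,get_obs()['clock'],t+k*T/2))
E
python3 - <<'E'
from h import *
off=np.load("off.npy"); tr=np.array([.4754,.2584])
print(proj("scene",[[*tr,.01],[*tr,.068]]), proj("scene",[[*(tr+[.01,-.0]),.068]]))
np.save("tgt.npy",np.r_[tr-off,.342])
damp(np.array([[0,0],[2.9e-3,-4.68e-3],[.36e-3,1.28e-3]]),1.0)
watch(16,save="pics/s4.png"); print(get_obs()['tool_pos'])
E
```

```text
[[333.25215001 235.79683412]
 [333.08091225 223.19993969]] [[335.23157049 223.93412655]]
axis mm [ 2.8  -4.83] minor [-0.84 -0.49]
step 18.825-19.175 centre wanted 18.973
step 19.325-19.675 centre wanted 19.473
t 20.43 fit T 1.00 rms 0.10 mm mean [0.501  0.2349] cos/sin mm [[-0.46, 0.59], [2.1, -1.73]]
[0.48305668 0.24674304 0.34202373]
```

```bash
python3 - <<'E'
from h import *
T=lambda: get_obs()['clock']
def ff():
    F=[]
    for i in range(8): r.pause(.02); F.append(get_obs()['ft_force'])
    return np.mean(F,0).round(2)
r.pause(3.5); watch(16,save="pics/s5.png")
tr=np.array([.4754,.2584])
r.servo_line([*tr,.342],vel=.0142); print(T())
r.servo_line([*tr,.318],vel=.012); print(T(),ff())
print(r.servo_line([*tr,.302],vel=.0055,max_force=9),T(),get_obs()['tool_pos'],ff())
im=imaging.snapshot("scene"); cv2.imwrite("pics/s6.png",cv2.resize(im[130:280,240:420],(720,600))[:,:,::-1])
E
```

```text
t 24.73 fit T 1.06 rms 0.09 mm mean [0.5    0.2355] cos/sin mm [[1.91, -1.69], [-0.86, 0.5]]
25.9083
28.0583 [ 0.16 -0.37 -8.63]
True 29.8667 [0.47451812 0.25980966 0.30941003] [-3.15  3.14  7.15]
```

View pics/s6.png

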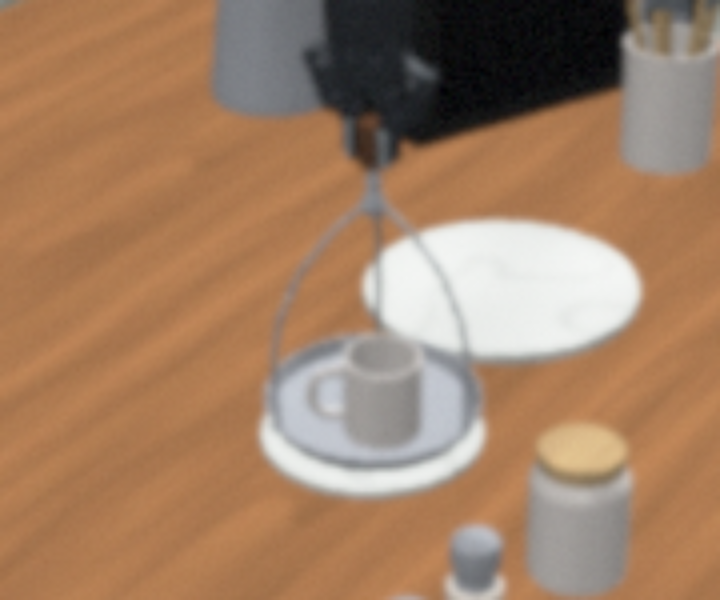

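The tray ellipse spans columns 265–482 and rows 333–466 in this crop, against 260–487 for the trivet. The mug is upright, but I can't tell by eye whether the tray is flat. I'll compare with the expected projection before lowering further.

```bash
python3 - <<'E'
from h import *
tr=np.array([.4754,.2584]); a=np.linspace(0,2*np.pi,181)
def bb(R,z,c=tr):
    q=(proj("scene",np.c_[c[0]+R*np.cos(a),c[1]+R*np.sin(a),0*a+z])-[240,130])*4
    return q.min(0).round(0),q.max(0).round(0)
for n,R,z in (("base",.098,.01),("rim",.108,.03),("trivtop",.11,.01),("trivbot",.11,0)): print(n,bb(R,z))
print("swivel",(proj("scene",[[*tr,.27],[*tr,.288]])-[240,130])*4)
mu=MO/np.hypot(*MO)
for L in (0,.05):   # rim points on mug side / far side for flat and leaning
    print(L,(proj("scene",[[*(tr+mu*.108-mu*L*.24),.03-.108*L+L*.098],[*(tr-mu*.108-mu*L*.24),.03+.108*L+.098*L]])-[240,130])*4)
E
```

```text
base (array([273., 371.]), array([473., 480.]))
rim (array([262., 349.]), array([484., 468.]))
trivtop (array([261., 365.]), array([485., 487.]))
trivbot (array([261., 373.]), array([485., 496.]))
swivel [[369.74493396 184.59772327]
 [369.49945172 166.80340352]]
0 [[413.66193821 463.38773788]
 [335.13228035 353.14673956]]
0.05 [[408.94725302 457.20847246]
 [330.90939918 338.84766283]]
```

The tray's low edge is resting on the marble while it still leans about 0.05 rad. The force ratio of 0.3 means the edge sticks. I'll move the knob away from the mug side while lowering so the tray lies down around that edge.

```bash
python3 - <<'E'
from h import *
T=lambda: get_obs()['clock']
def ff():
    F=[]
    for i in range(6): r.pause(.02); F.append(get_obs()['ft_force'])
    return np.mean(F,0).round(2)
tr=np.array([.4754,.2584]); n=np.array([-.69,.72])
print(T(),ff())
print(r.servo_line([*(tr+n*.013),.3045],vel=.007,max_force=12),T(),get_obs()['tool_pos'],ff())
im=imaging.snapshot("scene"); cv2.imwrite("pics/s7.png",cv2.resize(im[130:280,240:420],(720,600))[:,:,::-1]); print(T())
E
```

```text
30.05 [-3.36  3.11  6.76]
False 32.0167 [0.46632667 0.2685885  0.30561001] [-3.09  3.21  5.35]
32.1667
```

View pics/s7.png

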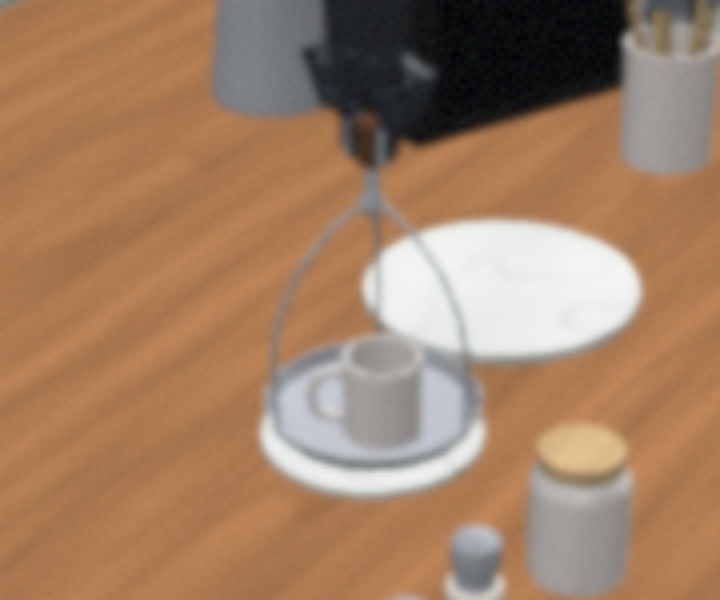

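The far rim has come down from row 333 to about 340, so the tray is nearly flat. I'll continue a little under a force guard.

```bash
python3 - <<'E'
from h import *
T=lambda: get_obs()['clock']
def ff():
    F=[]
    for i in range(5): r.pause(.02); F.append(get_obs()['ft_force'])
    return np.mean(F,0).round(2)
tr=np.array([.4754,.2584]); n=np.array([-.69,.72])
for k,(d,z) in enumerate(((.016,.3034),(.018,.3024))):
    print(r.servo_line([*(tr+n*d),z],vel=.006,max_force=7),T(),get_obs()['tool_pos'],f:=ff())
    if f[2]>11: break
im=imaging.snapshot("scene"); cv2.imwrite("pics/s8.png",cv2.resize(im[130:280,240:420],(720,600))[:,:,::-1]); print(T())
E
```

```text
False 32.85 [0.46421351 0.27079492 0.30456437] [-3.51  2.76  5.92]
False 33.4583 [0.46266825 0.27224615 0.3037986 ] [-4.18  2.36  7.05]
33.5917
```

View pics/s8.png

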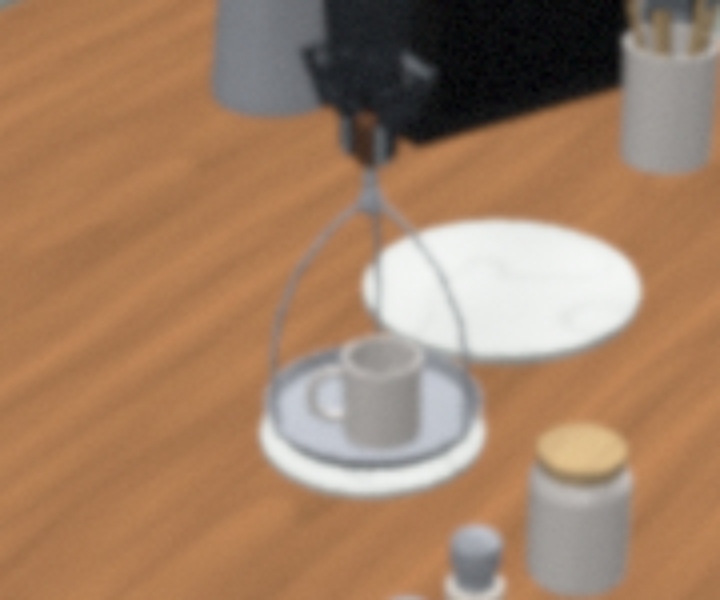

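The tool height (0.3038) matches the flat height and the far rim is at about row 343, so the tray is flat. Next I'll release and retreat.

```bash
python3 - <<'E'
from h import *
eoat.grip(.085); o=get_obs(); print(o['clock'],o['width'])
p=o['tool_pos']; r.servo_line([p[0],p[1],.40],vel=.08); print(get_obs()['clock'])
im=imaging.snapshot("scene"); cv2.imwrite("pics/s9.png",cv2.resize(im[130:280,240:420],(720,600))[:,:,::-1]); print(get_obs()['clock'])
E
```

```text
34.1833 0.08478435359145792
35.55
35.6
```

View pics/s9.png

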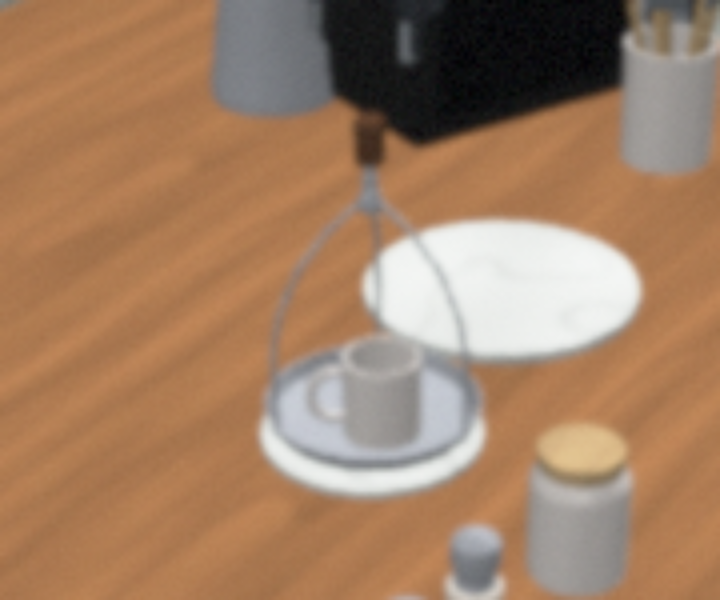

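The knob is released, the tray is flat with the mug upright, and the knob sits at (369,139) in the crop, within about 2 cm of the trivet's axis. Handing in.

```bash
python3 -c "
from bench import *
from bench import sign_off,get_obs
print(sign_off(),get_obs()['clock'])"
```

```text
the job is handed in; nothing more can be done
the job is handed in; nothing more can be done
```

The tea tray stands on the small marble trivet, by camera flat and an estimated 2 cm or less off centre, with the mug upright and the knob released; I handed it in at about 36 s, and no verdict came back.

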